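# Show the cook the ingredients in order

## Robot

A 6-joint arm with a two-finger parallel gripper is mounted at the origin on a cart in front of the work surface, level with it; the furniture and walls round the work are solid. World frame = base frame: x ahead of the robot, y to its left, z up, the work surface at z = 0. Lengths are in m, angles in rad, forces in N, time in s.
With the tool pointing down it reaches from about 0.35 to 0.975 m from the base axis. Payload 4.9 kg.
Tool frame: the origin (TCP) lies between the finger pads, 19 mm behind the fingertips; this is the grasp point; z points along the fingers, y is the line along which they close (so a half turn about z gives the same grasp; the last joint's range is limited). The gripper opens to 85 mm and grips with 20 to 120 N. Pads are 22 mm wide; open, the fingers measure 114 mm over their backs; the gripper's body (76 mm by 85 mm) begins 54 mm behind the grasp point. The pads swing forward as they close: fully open they stand 13 mm farther back than shut.
Start: joints at [1.03, 0.053, 1.613, -0, 1.476, -0.119], TCP at [0.256, 0.57, 0.25] pointing down, gripper open.
Joint ranges: [-3.01, 3.01], [-1.01, 2.22], [0.06, 2.58], [-1.02, 4.17], [0.09, 2.62], [-3.14, 3.14]. Speed limits (rad/s): [2.57, 2.57, 3.14, 3.14, 3.14, 3.14].

## Interface

Orientations are given as a unit quaternion [w, x, y, z].
In Python, from plant import manip gives the robot as it stands.
- The arm moves only by the tool move_arm, never from a script. Its argument "increments" is one flat list of numbers, 5 for each row, row after row: the shift along the tool's x, y, z in mm, then the turn about the tool's z in rad, then the opening, from 0 (shut) to 1 (fully open). In form: [tx, ty, tz, spin, jaw, tx, ty, tz, spin, jaw, ...]. A call has 1 to 8 rows; each row shifts and turns the commanded pose from where the row before left it, along the tool's axes as they then stand; what a row does not reach is not made up. A row lasts 1/12 s, in which the tool goes at most 41.7 mm and 7.16 degrees, less where a joint would pass 70% of its speed; a pose out of reach is approached as far as the arm can. A call with a gripper value outside its range is refused whole. The fingers move at their own pace and stop on an object; the grip force is fixed at half the most. Time passes only in rows, so rows that do not move let the fingers close. It gives the time, the measured TCP pose, the force, the opening and the grip force at its end, in the units of the state.
- manip.state(): the state, without advancing time (a new reading comes with each control period).
- manip.grab_frame(name): name is "side" or "top" or "wrist"; returns a dict with "image" (480x640x3 uint8, blue, green, red), "fov_y" (degrees; the focal length in pixels is half the picture's height over the tangent of half this angle, whatever the lens; pixels are square), "cx", "cy" (the principal point, pixels), "eye" and "rotation" of the camera in the world; the wrist camera has in their place "T_tool_cam" (4x4, takes a point from camera to tool coordinates, whose origin is the TCP and whose axes are the flange's). Camera axes: x right, y down, z forward; pixel columns grow to the right and rows downward; lengths in m; the calibration is good to about 2 mm. A picture is of the moment at which its call begins: read the wrist's pose just before it. There is no depth.
- manip.job_done(): hands the job in; it is judged then, once.
The state is a dict: "time": time; "joint_pos": joint angles; "joint_vel": joint speeds; "joint_efforts": joint torques, N m; "tool_pos": TCP position; "tool_rot": TCP orientation; "contact_force": force on the tool from outside, world axes, zero at the start; "ft_torque": the same for the moment, N m; "gripper_width": opening from 0.0 (shut) to 1.0 (fully open); "grasp_force": force on a finger pad.
Only numpy, scipy, OpenCV 4.12 (cv2) and the standard library are available. Lean on these libraries where they do the work, as an engineer would, in place of code of your own. Each camera call takes 0.05 s, during which the arm holds its last target. There are 200 camera calls.

## Task

The cook is following a recipe and wants to be shown which ingredient goes in next: point at the food tin, then the glass salt shaker, then the honey jar with the green lid, in that order. For each, bring the gripper straight down over the middle of its top, stop with the fingertips about 3 cm above it, and stay there for two seconds. Touch nothing at any time, do not point at the red-capped spice jars (travel well above everything in between), and finish with the hand raised well clear, at least 15 cm above the honey jar.

Things in the scene. Friction and masses are not known exactly. Their poses are not given: they have to be found in the camera images.
- bean_tin: Food tin with a cream, red and green paper label and a gold-coloured metal top: upright cylinder, 75 mm across, 110 mm tall. Stands upright on the worktop (z = 0), anywhere in the work area, at any yaw. Origin: centre of its underside; z up.
- salt_shaker: Salt shaker: clear glass body, grey domed top with small holes, 44 mm across, 90 mm tall. Stands upright on the worktop (z = 0), anywhere in the work area, at any yaw. Origin: centre of its underside; z up.
- honey_jar: Honey jar: squat clear glass jar with a pale label and a dark green screw lid, 64 x 68 mm, 84 mm tall. Stands upright on the worktop (z = 0), anywhere in the work area, at any yaw. Origin: centre of its underside; z up.
- spice_1: Bystander: slim glass spice jar with a red cap (dark label), 45 mm across, 106 mm tall. It is not one of the ingredients to show. Stands upright on the worktop (z = 0), anywhere in the work area, at any yaw. Origin: centre of its underside; z up.
- spice_2: Bystander: slim glass spice jar with a red cap (red and white label), 45 mm across, 106 mm tall. It is not one of the ingredients to show. Stands upright on the worktop (z = 0), anywhere in the work area, at any yaw. Origin: centre of its underside; z up.
- spice_3: Bystander: slim glass spice jar with a red cap (brown label), 45 mm across, 106 mm tall. It is not one of the ingredients to show. Stands upright on the worktop (z = 0), anywhere in the work area, at any yaw. Origin: centre of its underside; z up.
There are look-alikes about, which are no part of the job. Leave any blue or pink look-alike of the bean_tin alone.

How it is judged:
By the outcome, as a careful person would: the job done as asked, in the order asked, and still so for the second after the job is handed in, with the robot touching nothing.
It also fails if it takes over 54 s, if anything falls off the work surface, if the arm or the gripper's body presses on something with over 40 N, if the wrist force passes 120 N, or if a joint passes its speed limit or range.

## Working session

There is one attempt and no reset: what is moved stays moved. The work goes in short steps, Python scripts to look and compute and a tool call to move; the robot and the scene stay as the last step left them, time stands still between calls to the robot, and variables do not carry over. Pictures are saved under pics/ and viewed, at most 10 in all, crops included, and the job is handed in when it is done.

Besides the shell and the picture viewer there is one more tool, called after "Call:" as name(argument=value, ...) on one line, values as JSON. move_arm: Moves the arm, as the interface text tells. Its arguments: {"type":"object","properties":{"increments":{"type":"array"}},"required":["increments"]}

```bash
mkdir -p pics
python3 - <<'E'
from plant import manip
import cv2,pickle
s=manip.state(); print(s['time'],s['tool_pos'],s['tool_rot'])
d={}
for n in("top","side"):
    f=manip.grab_frame(n); d[n]=f; cv2.imwrite(f"pics/{n}0.png",f["image"]); print(n,f["fov_y"],f["cx"],f["cy"],f["eye"],f["rotation"])
pickle.dump(d,open("f.pkl","wb"))
E
```

```text
0.0 [0.25555974 0.56971955 0.2487456 ] [-3.46936877e-04  2.09326477e-01  9.77845246e-01 -9.90567991e-04]
top 49.11373104567281 317.6442161259025 240.12880517757043 [ 0.15424532 -0.03960151  1.43514404] [-0.08473857  0.74086204 -0.6618451   0.07683674]
side 54.78783434880802 326.27343750294204 245.3985685659032 [ 0.15224579 -0.76391672  0.63425702] [-0.44340339  0.8736431  -0.17604133  0.09565887]
```

View pics/top0.png

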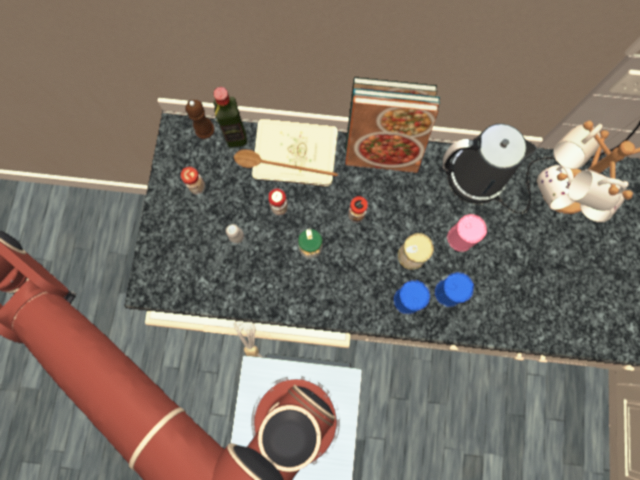

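View pics/side0.png

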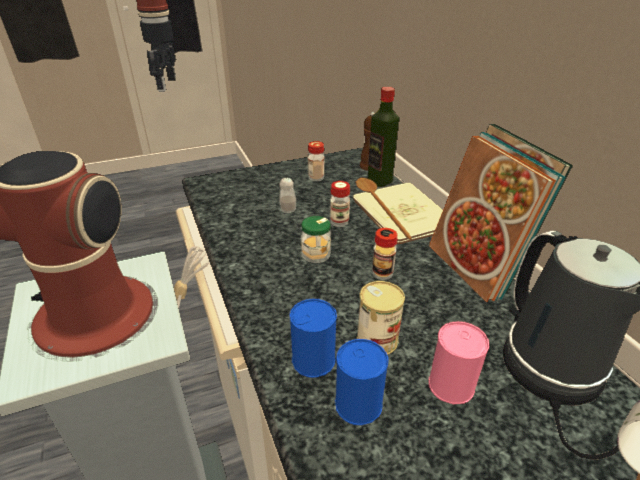

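The top view shows the gold tin top at about (418,248), the honey jar's green lid at (311,239) and the salt shaker at (234,232). The red-capped spice jars are at (192,176), (278,199) and (359,207). The tin look-alikes are blue at (413,297) and (456,290), and pink at (468,231). Only the cream-labelled gold-topped tin fits. In the side view it is at (382,298), the lid at (316,224) and the salt top at (287,183). I'll confirm these in one enlarged crop.

```bash
cat > h.py <<'E'
import numpy as np
from scipy.spatial.transform import Rotation as R
def Q(q): return R.from_quat(np.roll(q,-1))
def ray(f,u,v):
    F=240/np.tan(np.radians(f["fov_y"]/2))
    d=Q(f["rotation"]).apply([(u-f["cx"])/F,(v-f["cy"])/F,1]); return np.array(f["eye"]),d/np.linalg.norm(d)
def proj(f,p):
    F=240/np.tan(np.radians(f["fov_y"]/2)); c=Q(f["rotation"]).inv().apply(np.array(p)-f["eye"])
    return [F*c[0]/c[2]+f["cx"],F*c[1]/c[2]+f["cy"]]
def tri(rs):
    A=[np.eye(3)-np.outer(d,d) for _,d in rs]
    p=np.linalg.solve(sum(A),sum(a@o for a,(o,_) in zip(A,rs))); return p,[np.linalg.norm(a@(p-o)) for a,(o,_) in zip(A,rs)]
E
python3 - <<'E'
import pickle,cv2,numpy as np
from h import *
d=pickle.load(open("f.pkl","rb"))
P={"tin":((418,248),(382,298)),"salt":((233,229),(287,182)),"honey":((311,239),(316,224)),"s1":((191,174),(316,146)),"s2":((278,197),(341,187)),"s3":((359,206),(385,236))}
for k,(a,b) in P.items():
    p,e=tri([ray(d["top"],*a),ray(d["side"],*b)]); print(k,p.round(4),np.round(e,4))
rows=[]
for n,i in(("top",0),("side",1)):
    rows.append(np.hstack([cv2.resize(d[n]["image"][P[k][i][1]-24:P[k][i][1]+24,P[k][i][0]-24:P[k][i][0]+24],None,fx=5.5,fy=5.5,interpolation=cv2.INTER_CUBIC) for k in("tin","salt","honey")]))
cv2.imwrite("pics/crop.png",np.vstack(rows))
E
```

```text
tin [ 0.4723 -0.2685  0.102 ] [0.0002 0.0002]
salt [0.4731 0.2213 0.0787] [0.0008 0.0008]
honey [0.4675 0.0117 0.0825] [0.0018 0.0018]
s1 [0.6056 0.3522 0.0997] [0.0017 0.0017]
s2 [0.5695 0.111  0.1007] [0.0004 0.0004]
s3 [ 0.5689 -0.1054  0.0992] [0.0001 0.0001]
```

View pics/crop.png

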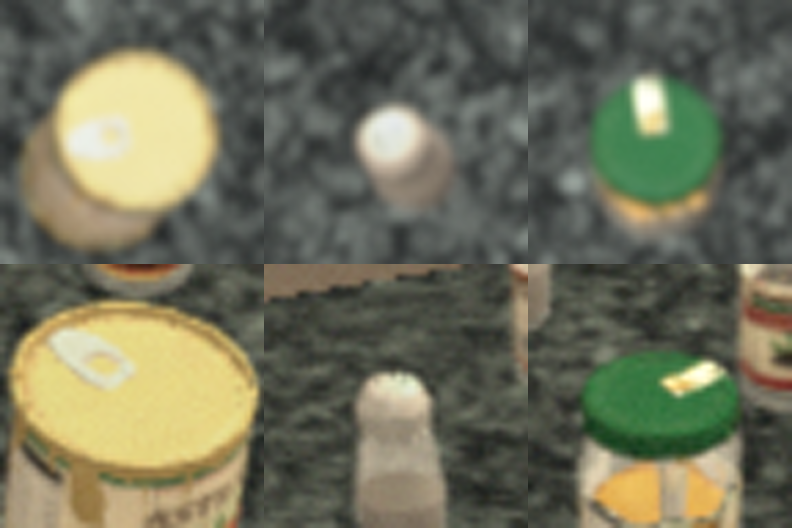

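The crop confirms the plain cream-labelled tin with a gold top, the grey-domed shaker and the green-lidded jar. I'll refine the centres and work out the shifts.

Run:
```python
import pickle,numpy as np
from h import *
from plant import manip
d=pickle.load(open("f.pkl","rb"))
P={"tin":((418.9,247.6),(382.5,296.2)),"salt":((232,230.5),(286.6,179)),"honey":((310.5,239.9),(316.4,222.)) }
s=manip.state();M=Q(s["tool_rot"]);print(M.as_matrix().round(4),s["joint_pos"])
q=s["tool_pos"]
print("tcp in side",proj(d["side"],q),"19mm below",proj(d["side"],q-[0,0,.019]))
for k,(a,b) in P.items():
    p,e=tri([ray(d["top"],*a),ray(d["side"],*b)]); print(k,p.round(4),np.round(e,4),"step mm",(M.inv().apply(p-q)*1000).round()); q=p
```

```text
[[-9.123e-01  4.094e-01 -1.000e-03]
 [ 4.094e-01  9.123e-01 -1.600e-03]
 [ 2.000e-04 -1.900e-03 -1.000e+00]] [ 1.02999094e+00  5.33034169e-02  1.61416084e+00  2.19650845e-05
  1.47601432e+00 -1.18965953e-01]
tcp in side [np.float64(165.82168364802317), np.float64(82.90707705617606)] 19mm below [np.float64(167.16879334526928), np.float64(89.99633973672138)]
tin [ 0.4723 -0.2698  0.1072] [0.0001 0.0001] step mm [-541. -677.  143.]
salt [0.4695 0.2212 0.0871] [0.0019 0.0019] step mm [203. 447.  19.]
honey [0.4662 0.0121 0.087 ] [0.0006 0.0006] step mm [ -83. -192.    0.]
```

Call:
move_arm(increments=[0,0,-25,0,0,0,0,-25,0,0,-10,-12,0,0,0,-20,-25,0,0,0,-20,-25,0,0,0,-20,-25,0,0,0,-20,-25,0,0,0,-20,-25,0,0,0])

```text
time: 0.77
tool_pos: [0.3, 0.3986, 0.2993]
tool_rot: [-0.0, 0.209, 0.978, -0.0]
contact_force: [0.5, -0.5, 0.8]
gripper_width: 0.0
grasp_force: 0.0
```

Call:
move_arm(increments=[-20,-25,0,0,0,-20,-25,0,0,0,-20,-25,0,0,0,-20,-25,0,0,0,-20,-25,0,0,0,-20,-25,0,0,0,-20,-25,0,0,0,-20,-25,0,0,0])

```text
time: 1.43
tool_pos: [0.364, 0.1507, 0.2996]
tool_rot: [-0.0, 0.209, 0.978, -0.0]
contact_force: [-0.2, -0.7, 0.1]
gripper_width: 0.0
grasp_force: 0.0
```

Call:
move_arm(increments=[-20,-25,0,0,0,-20,-25,0,0,0,-20,-25,0,0,0,-20,-25,0,0,0,-20,-25,0,0,0,-20,-25,0,0,0,-20,-25,0,0,0,-20,-25,0,0,0])

```text
time: 2.1
tool_pos: [0.4282, -0.0974, 0.2996]
tool_rot: [-0.0, 0.21, 0.978, 0.0]
contact_force: [0.7, -0.0, 0.1]
gripper_width: 0.003
grasp_force: 0.0
```

Call:
move_arm(increments=[-20,-25,0,0,0,-20,-25,0,0,0,-20,-25,0,0,0,-10,-10,0,0,0,0,0,0,0,0,0,0,0,0,0])

```text
time: 2.6
tool_pos: [0.4571, -0.2022, 0.2992]
tool_rot: [-0.001, 0.21, 0.978, 0.001]
contact_force: [0.2, 0.3, 0.3]
gripper_width: -0.002
grasp_force: 0.0
```

Call:
move_arm(increments=[-14,-18,0,0,0,-14,-18,0,0,0,-13,-19,0,0,0,0,0,30,0,0,0,0,30,0,0,0,0,0,0,0,0,0,0,0,0])

```text
time: 3.18
tool_pos: [0.4713, -0.2671, 0.2382]
tool_rot: [-0.002, 0.209, 0.978, 0.001]
contact_force: [0.6, 0.1, 1.2]
gripper_width: 0.001
grasp_force: 0.0
```

Run:
```python
from plant import manip
from h import *
import cv2,pickle
s=manip.state(); w=manip.grab_frame("wrist"); f=manip.grab_frame("side")
T=np.array(w["T_tool_cam"]);M=Q(s["tool_rot"])
F=240/np.tan(np.radians(w["fov_y"]/2))
W={"fov_y":w["fov_y"],"cx":w["cx"],"cy":w["cy"],"eye":s["tool_pos"]+M.apply(T[:3,3]),"rotation":np.roll((M*R.from_matrix(T[:3,:3])).as_quat(),1)}
pickle.dump((W,f,s),open("w1.pkl","wb"))
print(s["tool_pos"],proj(f,s["tool_pos"]),proj(f,s["tool_pos"]-[0,0,.019]),proj(f,s["tool_pos"]-[0,0,.032]))
print("tin top in wrist",proj(W,[.4723,-.2698,.1085]),"side",proj(f,[.4723,-.2698,.1085]),"tcp",proj(W,s["tool_pos"]))
c=cv2.resize(f["image"][180:330,310:450],None,fx=3.2,fy=3.2,interpolation=cv2.INTER_CUBIC)
cv2.imwrite("pics/w1.png",np.hstack([cv2.resize(w["image"],(352,264)),cv2.resize(f["image"][170:324,310:450],(240,264),interpolation=cv2.INTER_CUBIC)]))
cv2.imwrite("pics/s1.png",c); cv2.imwrite("pics/w1f.png",w["image"])
```

```text
[ 0.47129718 -0.26710149  0.23817262] [np.float64(388.14577800704035), np.float64(231.24090094410874)] [np.float64(387.0433831256257), np.float64(241.40328788915997)] [np.float64(386.3087526107455), np.float64(248.17545245534123)]
tin top in wrist [np.float64(316.9801134251983), np.float64(242.66895496777377)] side [np.float64(382.5458085963976), np.float64(295.6594341310858)] tcp [np.float64(321.3416096595216), np.float64(327.8515291528565)]
```

View pics/w1f.png

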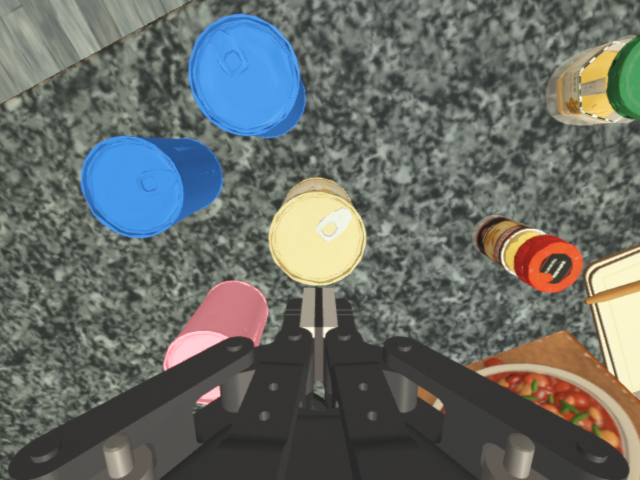

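View pics/s1.png

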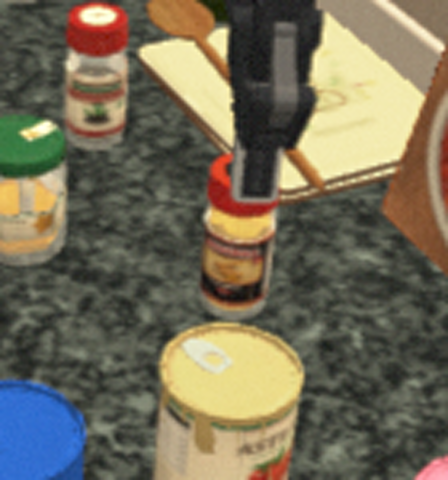

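The wrist view shows the gold tin top centred at about (318,238), close to the predicted (317,243). In the side crop the shut fingertips are at about full-frame (389,242), which matches 19 mm below the TCP.

Run:
```python
from h import *
import pickle
W,f,s=pickle.load(open("w1.pkl","rb")); d=pickle.load(open("f.pkl","rb"))
o,r=ray(W,318,238); print("wrist at z .108",(o+r*(.108-o[2])/r[2]).round(4))
p,e=tri([ray(d["top"],418.9,247.6),ray(d["side"],382.5,296.2),(o,r)]);print(p.round(4),np.round(e,4))
t=p.copy();t[2]+=.049
print((Q(s["tool_rot"]).inv().apply(t-s["tool_pos"])*1000).round(1))
```

```text
wrist at z .108 [ 0.4693 -0.2676  0.108 ]
[ 0.4716 -0.269   0.1065] [0.0011 0.0011 0.0022]
[-1.4 -1.7 82.6]
```

Call:
move_arm(increments=[-1,-2,0,0,0,0,0,20,0,0,0,0,20,0,0,0,0,20,0,0,0,0,12,0,0,0,0,7,0,0,0,0,0,0,0,0,0,0,0,0])

```text
time: 3.95
tool_pos: [0.4729, -0.2715, 0.1621]
tool_rot: [0.001, 0.209, 0.978, -0.0]
contact_force: [0.5, -0.2, 0.2]
gripper_width: 0.001
grasp_force: 0.0
```

Call:
move_arm(increments=[0,0,0,0,0,0,0,0,0,0,0,0,0,0,0,0,0,0,0,0,0,0,0,0,0,0,0,0,0,0,0,0,0,0,0,0,0,0,0,0])

```text
time: 4.62
tool_pos: [0.4724, -0.2712, 0.161]
tool_rot: [-0.0, 0.209, 0.978, 0.0]
contact_force: [-0.4, 0.3, -0.2]
gripper_width: -0.001
grasp_force: 0.0
```

Call:
move_arm(increments=[0,1,1,0,0,0,0,0,0,0,0,0,0,0,0,0,0,0,0,0,0,0,0,0,0,0,0,0,0,0,0,0,0,0,0,0,0,0,0,0])

```text
time: 5.28
tool_pos: [0.4728, -0.2703, 0.16]
tool_rot: [0.0, 0.209, 0.978, -0.0]
contact_force: [0.7, 0.3, -0.1]
gripper_width: -0.001
grasp_force: 0.0
```

Call:
move_arm(increments=[0,0,0,0,0,0,0,0,0,0,0,0,0,0,0,0,0,0,0,0,0,0,0,0,0,0,0,0,0,0,0,0,0,0,0,0,0,0,0,0])

```text
time: 5.95
tool_pos: [0.4728, -0.2703, 0.16]
tool_rot: [-0.0, 0.209, 0.978, 0.0]
contact_force: [0.2, -0.0, -0.2]
gripper_width: 0.002
grasp_force: 0.0
```

Call:
move_arm(increments=[0,0,0,0,0,0,0,0,0,0,0,0,0,0,0,0,0,0,0,0,0,0,0,0,0,0,0,0,0,0,0,0,0,0,0,0,0,0,0,0])

```text
time: 6.62
tool_pos: [0.4728, -0.2703, 0.16]
tool_rot: [-0.0, 0.209, 0.978, -0.0]
contact_force: [0.4, -0.7, 0.4]
gripper_width: 0.0
grasp_force: 0.0
```

Call:
move_arm(increments=[0,0,0,0,0,0,0,0,0,0,0,0,0,0,0,0,0,0,0,0,0,0,0,0,0,0,0,0,0,0,0,0,0,0,0,0,0,0,0,0])

```text
time: 7.28
tool_pos: [0.4728, -0.2703, 0.16]
tool_rot: [0.0, 0.209, 0.978, -0.0]
contact_force: [-0.5, 0.2, 0.5]
gripper_width: -0.002
grasp_force: 0.0
```

Call:
move_arm(increments=[0,0,-20,0,0,0,0,-30,0,0,0,0,-30,0,0,0,0,-30,0,0,0,0,-30,0,0,0,0,0,0,0,0,0,0,0,0,0,0,0,0,0])

```text
time: 7.95
tool_pos: [0.4726, -0.2701, 0.2993]
tool_rot: [-0.0, 0.209, 0.978, 0.0]
contact_force: [-0.1, 0.0, -0.5]
gripper_width: -0.0
grasp_force: 0.0
```

Call:
move_arm(increments=[13,28,0,0,0,13,28,0,0,0,13,28,0,0,0,13,28,0,0,0,13,28,0,0,0,13,28,0,0,0,13,28,0,0,0,13,28,0,0,0])

```text
time: 8.62
tool_pos: [0.4685, -0.0217, 0.2975]
tool_rot: [-0.002, 0.209, 0.978, 0.0]
contact_force: [0.3, -0.2, 0.1]
gripper_width: -0.002
grasp_force: 0.0
```

Call:
move_arm(increments=[13,28,0,0,0,13,28,0,0,0,13,28,0,0,0,13,28,0,0,0,13,28,0,0,0,13,28,0,0,0,13,28,0,0,0,8,27,0,0,0])

```text
time: 9.28
tool_pos: [0.469, 0.2223, 0.2974]
tool_rot: [-0.002, 0.209, 0.978, -0.001]
contact_force: [0.1, 0.2, 0.5]
gripper_width: 0.0
grasp_force: 0.0
```

Call:
move_arm(increments=[0,0,30,0,0,0,0,30,0,0,0,0,0,0,0,0,0,0,0,0,0,0,0,0,0])

```text
time: 9.7
tool_pos: [0.4706, 0.2204, 0.2402]
tool_rot: [-0.0, 0.21, 0.978, -0.0]
contact_force: [-0.2, 0.3, 0.3]
gripper_width: -0.005
grasp_force: 0.0
```

```bash
cat > look.py <<'E'
from plant import manip
from h import *
import cv2,pickle,sys
n=sys.argv[1]; p=list(map(float,sys.argv[2:5]))
s=manip.state(); w=manip.grab_frame("wrist")
T=np.array(w["T_tool_cam"]);M=Q(s["tool_rot"])
W={"fov_y":w["fov_y"],"cx":w["cx"],"cy":w["cy"],"eye":s["tool_pos"]+M.apply(T[:3,3]),"rotation":np.roll((M*R.from_matrix(T[:3,:3])).as_quat(),1)}
pickle.dump((W,s),open(n+".pkl","wb"))
u,v=proj(W,p);print(s["tool_pos"],"predicted",u,v)
a,b=int(v)-75,int(u)-100; print("crop origin col,row",b,a,"scale 4")
cv2.imwrite(f"pics/{n}.png",cv2.resize(w["image"][a:a+150,b:b+200],None,fx=4,fy=4,interpolation=cv2.INTER_CUBIC))
E
python3 look.py salt .4695 .2212 .088
```

```text
[0.47058546 0.2204298  0.24016151] predicted 320.1095824156266 230.50092173969804
crop origin col,row 220 155 scale 4
```

View pics/salt.png

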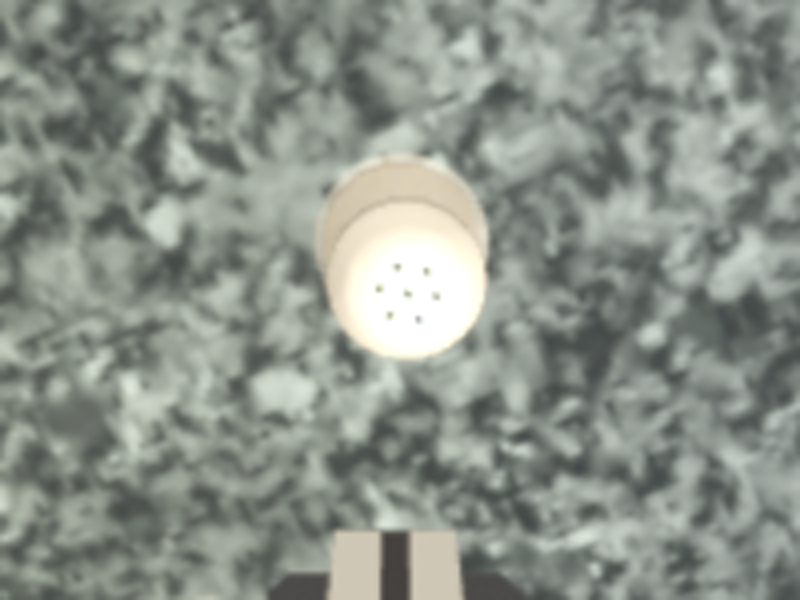

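The shaker's centre hole is at full-frame (321.8,228.5), 2 to 3 px from the predicted point.

Run:
```python
from h import *
import pickle
W,s=pickle.load(open("salt.pkl","rb")); d=pickle.load(open("f.pkl","rb"))
o,r=ray(W,321.8,228.5); print((o+r*(.09-o[2])/r[2]).round(4))
p,e=tri([ray(d["top"],232,230.5),ray(d["side"],286.6,179),(o,r)]);print(p.round(4),np.round(e,4))
p=o+r*(.09-o[2])/r[2];p[2]+=.049
print((Q(s["tool_rot"]).inv().apply(p-s["tool_pos"])*1000).round(1))
```

```text
[0.468  0.2234 0.09  ]
[0.4696 0.2222 0.0862] [0.0017 0.0023 0.001 ]
[  3.5   1.7 101.2]
```

Call:
move_arm(increments=[2,1,0,0,0,0,0,20,0,0,0,0,25,0,0,0,0,25,0,0,0,0,20,0,0,0,0,9,0,0,0,0,0,0,0,0,0,0,0,0])

```text
time: 10.42
tool_pos: [0.4699, 0.2225, 0.1423]
tool_rot: [0.001, 0.209, 0.978, 0.0]
contact_force: [0.4, -0.6, 0.6]
gripper_width: 0.001
grasp_force: 0.0
```

Call:
move_arm(increments=[0,0,0,0,0,0,0,0,0,0,0,0,0,0,0,0,0,0,0,0,0,0,0,0,0,0,0,0,0,0,0,0,0,0,0,0,0,0,0,0])

```text
time: 11.08
tool_pos: [0.4691, 0.2224, 0.1409]
tool_rot: [-0.0, 0.209, 0.978, -0.0]
contact_force: [-0.2, -0.2, -0.0]
gripper_width: -0.002
grasp_force: 0.0
```

Call:
move_arm(increments=[0,0,0,0,0,0,0,0,0,0,0,0,0,0,0,0,0,0,0,0,0,0,0,0,0,0,0,0,0,0,0,0,0,0,0,0,0,0,0,0])

```text
time: 11.75
tool_pos: [0.4692, 0.2224, 0.141]
tool_rot: [0.0, 0.209, 0.978, 0.0]
contact_force: [0.4, -0.5, 0.2]
gripper_width: 0.001
grasp_force: 0.0
```

Call:
move_arm(increments=[0,0,0,0,0,0,0,0,0,0,0,0,0,0,0,0,0,0,0,0,0,0,0,0,0,0,0,0,0,0,0,0,0,0,0,0,0,0,0,0])

```text
time: 12.42
tool_pos: [0.4692, 0.2224, 0.141]
tool_rot: [0.0, 0.209, 0.978, 0.0]
contact_force: [0.9, -0.5, 0.3]
gripper_width: 0.0
grasp_force: 0.0
```

Call:
move_arm(increments=[0,0,0,0,0,0,0,0,0,0,0,0,0,0,0,0,0,0,0,0,0,0,0,0,0,0,0,0,0,0,0,0,0,0,0,0,0,0,0,0])

```text
time: 13.08
tool_pos: [0.4692, 0.2224, 0.141]
tool_rot: [-0.0, 0.209, 0.978, -0.0]
contact_force: [0.5, 0.1, -0.2]
gripper_width: 0.0
grasp_force: 0.0
```

Call:
move_arm(increments=[0,0,0,0,0,0,0,-20,0,0,0,0,-30,0,0,0,0,-30,0,0,0,0,-30,0,0,0,0,-30,0,0,0,0,-20,0,0,0,0,0,0,0])

```text
time: 13.75
tool_pos: [0.4713, 0.2231, 0.3074]
tool_rot: [0.004, 0.209, 0.978, 0.003]
contact_force: [0.3, 0.4, 0.0]
gripper_width: -0.004
grasp_force: 0.0
```

Call:
move_arm(increments=[-10,-24,0,0,0,-10,-24,0,0,0,-10,-24,0,0,0,-10,-24,0,0,0,-10,-24,0,0,0,-10,-24,0,0,0,-10,-24,0,0,0,-13,-25,0,0,0])

```text
time: 14.42
tool_pos: [0.4651, 0.0114, 0.2997]
tool_rot: [-0.001, 0.209, 0.978, 0.0]
contact_force: [0.6, 0.5, -0.8]
gripper_width: 0.0
grasp_force: 0.0
```

Call:
move_arm(increments=[0,0,30,0,0,0,0,30,0,0,0,0,0,0,0,0,0,0,0,0,0,0,0,0,0])

```text
time: 14.83
tool_pos: [0.4661, 0.0125, 0.2418]
tool_rot: [0.0, 0.209, 0.978, 0.0]
contact_force: [-0.2, 0.8, 0.5]
gripper_width: -0.001
grasp_force: 0.0
```

```bash
python3 look.py honey .4662 .0121 .084
```

```text
[0.46613281 0.0125125  0.2417512 ] predicted 319.25796895855603 230.4199016221005
crop origin col,row 219 155 scale 4
```

View pics/honey.png

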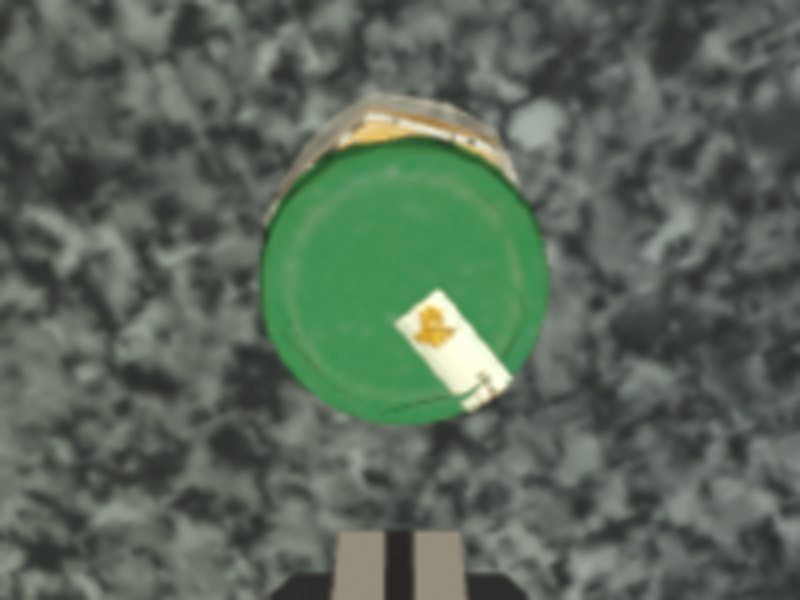

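The lid centre is at full-frame (320.3,225.8), about 4 px above the prediction. I'll shift by half of that, since all the calibrations differ by about 2 mm.

Call:
move_arm(increments=[2,1,0,0,0,0,0,20,0,0,0,0,25,0,0,0,0,25,0,0,0,0,25,0,0,0,0,12,0,0,0,0,0,0,0,0,0,0,0,0])

```text
time: 15.55
tool_pos: [0.4649, 0.0142, 0.1349]
tool_rot: [0.0, 0.209, 0.978, 0.0]
contact_force: [0.2, -0.3, 0.8]
gripper_width: -0.001
grasp_force: 0.0
```

Call:
move_arm(increments=[0,0,0,0,0,0,0,0,0,0,0,0,0,0,0,0,0,0,0,0,0,0,0,0,0,0,0,0,0,0,0,0,0,0,0,0,0,0,0,0])

```text
time: 16.22
tool_pos: [0.4644, 0.014, 0.134]
tool_rot: [-0.0, 0.209, 0.978, 0.0]
contact_force: [-0.0, 0.3, 0.4]
gripper_width: -0.002
grasp_force: 0.0
```

Call:
move_arm(increments=[0,0,0,0,0,0,0,0,0,0,0,0,0,0,0,0,0,0,0,0,0,0,0,0,0,0,0,0,0,0,0,0,0,0,0,0,0,0,0,0])

```text
time: 16.88
tool_pos: [0.4645, 0.0141, 0.134]
tool_rot: [-0.0, 0.209, 0.978, 0.0]
contact_force: [-0.1, -0.1, -0.2]
gripper_width: 0.003
grasp_force: 0.0
```

Call:
move_arm(increments=[0,0,0,0,0,0,0,0,0,0,0,0,0,0,0,0,0,0,0,0,0,0,0,0,0,0,0,0,0,0,0,0,0,0,0,0,0,0,0,0])

```text
time: 17.55
tool_pos: [0.4645, 0.014, 0.134]
tool_rot: [0.0, 0.209, 0.978, -0.0]
contact_force: [0.5, 0.5, -0.3]
gripper_width: 0.003
grasp_force: 0.0
```

Call:
move_arm(increments=[0,0,0,0,0,0,0,0,0,0,0,0,0,0,0,0,0,0,0,0,0,0,0,0,0,0,0,0,0,0,0,0,0,0,0,0,0,0,0,0])

```text
time: 18.22
tool_pos: [0.4645, 0.0141, 0.134]
tool_rot: [0.0, 0.209, 0.978, -0.0]
contact_force: [0.6, 0.2, -0.1]
gripper_width: -0.003
grasp_force: 0.0
```

Call:
move_arm(increments=[0,0,-20,0,0,0,0,-30,0,0,0,0,-30,0,0,0,0,-30,0,0,0,0,-30,0,0,0,0,-30,0,0,0,0,-30,0,0,0,0,0,0,0])

```text
time: 18.88
tool_pos: [0.4667, 0.0138, 0.3419]
tool_rot: [0.006, 0.209, 0.978, 0.0]
contact_force: [0.5, 0.2, 1.5]
gripper_width: 0.001
grasp_force: 0.0
```

Call:
move_arm(increments=[0,0,0,0,0,0,0,0,0,0,0,0,0,0,0,0,0,0,0,0,0,0,0,0,0,0,0,0,0,0])

```text
time: 19.38
tool_pos: [0.4641, 0.0141, 0.3329]
tool_rot: [-0.001, 0.209, 0.978, -0.0]
contact_force: [-0.1, 0.2, -0.3]
gripper_width: 0.003
grasp_force: 0.0
```

Fingertips are now at about 0.314 m, 23 cm above the lid, so I'm handing in.

```bash
python3 -c "
from plant import manip
print(manip.job_done())"
```

```text
the job is handed in; nothing more can be done
None
```

I pointed at the tin, the salt shaker and the honey jar in that order, about 3 cm above each for over 2 s with no sign of contact; the hand finished about 23 cm above the honey jar, and the job is handed in at about 19 s.

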